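# Push the block of steel standards into its locating corner

## Robot

A 7-joint arm with a two-finger parallel gripper is mounted at the origin on the work surface. World frame = base frame: x ahead of the robot, y to its left, z up, the work surface at z = 0. Lengths are in m, angles in rad, forces in N, time in s.
With the tool pointing down it reaches from about 0.425 to 0.925 m from the base axis. Payload 6.8 kg.
Tool frame: the origin (TCP) lies midway between the tips of the shut fingers; the grasp point (between the pads) lies 19 mm behind it; x points along the fingers, y is the direction in which the jaws open and shut, and the axes are right-handed (so a half turn about x gives the same grasp; the last joint's range is limited). The gripper opens to 85 mm and grips with 20 to 120 N. Pads are 22 mm wide; open, the fingers measure 114 mm over their backs; the gripper's body (76 mm by 85 mm) begins 54 mm behind the grasp point. The pads swing forward as they close: fully open they stand 13 mm farther back than shut.
Start: joints at [-1.444, 0.477, 0.022, 1.555, -0.011, 1.109, -0.083], TCP at [0.157, 0.656, 0.231] pointing down, gripper open.
Joint ranges: [-2.96, 2.96], [-0.34, 2.1], [-1.41, 1.46], [0.24, 2.44], [-1.37, 4.51], [0.17, 1.92], [-2.96, 2.96]. Speed limits (rad/s): [2.39, 2.39, 3.14, 3.14, 3.14, 3.14, 3.14].

## Interface

Orientations are given as a rotation vector (axis times angle).
In Python, from rig import r, imaging gives the robot as it stands. The module is installed in compiled form; this text tells all that it offers. Calls block until the motion is done:
- r.movep(position, orientation): joint-space move of the TCP to a pose.
- r.movel(position, frame=None, v=0.15, stop_force=None): straight line of the TCP; frame=None keeps the orientation; v is the mean speed in m/s. With stop_force (N) it stops when the force on the tool has changed by that much, and returns True; else False.
- r.move_joints(angles): joint-space move.
- r.ungrasp() and r.close_gripper(): open the fingers fully, or close them until they stop; the grip force is fixed at half the most.
- r.dwell(seconds).
- r.inverse_kinematics(position, orientation): joint angles nearest the present ones, or None.
- r.state(): the state.
- imaging.camera(name): name is "scene" or "top"; returns a dict with "image" (384x512x3 uint8, red, green, blue), "range_z" (384x512 float32, m along the optical axis (not along the pixel's ray), 0 where there is no reading), "intrinsics" (3x3 intrinsics, pixels), "world_to_cam" (4x4, takes a point from world to camera coordinates). Camera axes: x right, y down, z forward; pixel columns grow to the right and rows downward; lengths in m; the calibration is good to about 2 mm. A picture is of the moment at which its call begins.
A pose or a line that the arm cannot do raises r.MotionError and nothing moves.
- r.close_job(): hands the job in, once; it reports no verdict.
The state is a dict: "time_s": time; "qpos": joint angles; "joint_velocities": joint speeds; "tau": joint torques, N m; "tool_pos": TCP position; "ee_rot": TCP orientation; "force": force on the tool from outside, world axes, zero at the start; "moment": the same for the moment, N m; "finger_gap": opening from 0.0 (shut) to 1.0 (fully open).
Only numpy, scipy, OpenCV 4.12 (cv2) and the standard library are available. Lean on these libraries where they do the work, as an engineer would, in place of code of your own. Each camera call takes 0.05 s, during which the arm holds its last target. There are 200 camera calls.

## Task

Push the wooden block with the three steel cylinders along the bench into the corner of the aluminium fence, so that the analyser's sample changer can find it: one long side flush against the back bar and one end flush against the short side bar. Only push the wood: do not lift or tip the block, do not touch the cylinders in it, and leave the separate cylinder, the jar and the mouse where they are. Then take the hand away.

Things in the scene. Friction and masses are not known exactly. Their poses are not given: they have to be found in the camera images.
- fence: L-shaped aluminium fence fixed to the bench, bars 12 mm wide, 22 mm high. Origin on the bench at the inner corner, z up. Back bar: inner face is the plane x = 0, from y = 0 to +240 mm, bar on the +x side. Short side bar: inner face is the plane y = 0, from x = 0 to -112 mm, bar on the -y side. The block belongs where x < 0, y > 0; the robot is towards -x.
- block_center (a point): centre (half-way up) of the loose pale wooden block, 90 mm along x, 140 mm along y, 35 mm high, flat on the bench, z up; three steel cylinders stand loosely in its holes. All weigh 0.55 to 0.8 kg and take about 3 to 9 N to push. Its x axis starts within 0.3 rad of the fence's. Seated in the corner, its centre is at x = -45, y = +70 mm in the fence's frame.
- std0_center (a point): centre of the steel reference cylinder in the block at block y = -36 mm: 20 mm diameter, 35 mm tall, 20 mm of it in the hole, its top 50 mm above the bench
- std1_center (a point): centre of the steel reference cylinder in the block at block y = 0 mm: 20 mm diameter, 42 mm tall, 20 mm of it in the hole, its top 57 mm above the bench
- std2_center (a point): centre of the steel reference cylinder in the block at block y = 36 mm: 20 mm diameter, 50 mm tall, 20 mm of it in the hole, its top 65 mm above the bench
- stray_center (a point): centre of a separate steel cylinder standing on the bench, 25 mm diameter, 55 mm tall; to be left alone
- jar_center (a point): centre of a closed sample jar with a blue cap, 48 mm diameter, 70 mm tall; to be left alone
- mouse_center (a point): centre of a grey computer mouse, 100 x 58 x 32 mm; to be left alone

How it is judged:
By the outcome, as a careful person would: the job done as asked, in the order asked, and still so for the second after the job is handed in, with the robot touching nothing.
It also fails if it takes over 45 s, if anything falls off the work surface, if the arm or the gripper's body presses on something with over 40 N, if the wrist force passes 120 N, or if a joint passes its speed limit or range.

## Working session

There is one attempt and no reset: what is moved stays moved. The work goes in short steps, each a Python script; the robot and the scene stay as the last script left them, time stands still between calls to the robot, and variables do not carry over. Pictures are saved under pics/ and viewed, about 8 in all and at most 12, crops included, and the job is handed in when it is done.

```bash
mkdir -p pics; python3 - <<'E'
from rig import r, imaging
import cv2,numpy as np
for n in("scene","top"):
    c=imaging.camera(n); cv2.imwrite(f"pics/{n}0.png",c["image"][:,:,::-1]); np.savez(f"{n}0.npz",**c)
    print(n,c["intrinsics"].tolist(),np.round(c["world_to_cam"],3).tolist())
s=r.state();print(s["time_s"],s["tool_pos"],s["ee_rot"],s["force"],s["finger_gap"])
E
```

```text
scene [[429.23208781968884, 0.0, 258.9912623448107], [0.0, 429.23208781968884, 193.94955030648137], [0.0, 0.0, 1.0]] [[0.22, 0.975, -0.016, -0.137], [0.722, -0.174, -0.669, -0.362], [-0.656, 0.135, -0.743, 1.431], [0.0, 0.0, 0.0, 1.0]]
top [[362.83151806518447, 0.0, 259.6979290203563], [0.0, 362.83151806518447, 188.3064553632303], [0.0, 0.0, 1.0]] [[-0.024, -0.999, -0.026, 0.017], [-0.989, 0.028, -0.149, 0.538], [0.149, 0.023, -0.989, 0.933], [0.0, 0.0, 0.0, 1.0]]
0.1 [0.1569119  0.65596417 0.230431  ] [ 0.18302789  1.56300731 -0.18559292] [-0.16493887 -0.75243904  0.41854204] 0.9979346960301182
```

View pics/top0.png

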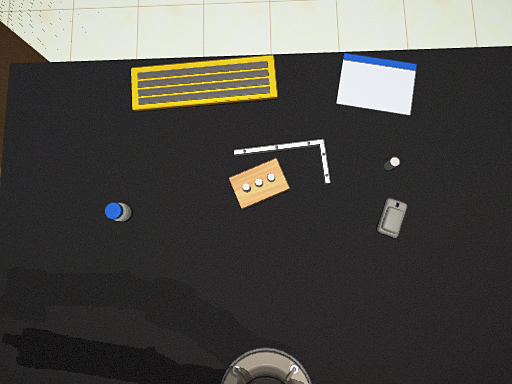

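View pics/scene0.png

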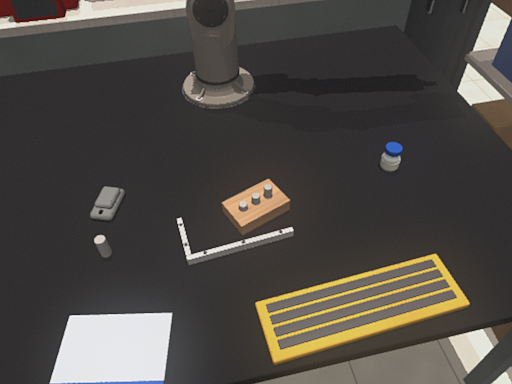

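The top view shows the fence corner at about (323,142), with the back bar running to (235,152) and the side bar to (328,182). The block is centred near (259,183). The stray cylinder (393,162), mouse (393,217) and jar (115,211) are all well clear. The scene view agrees.

```bash
cat >h.py <<'E'
import numpy as np,cv2
from scipy.optimize import least_squares
def cloud(c):
    z=c["range_z"];K=c["intrinsics"];v,u=np.mgrid[:384,:512]
    P=np.stack([(u-K[0,2])*z/K[0,0],(v-K[1,2])*z/K[1,1],z],-1)
    T=c["world_to_cam"];return (P-T[:3,3])@T[:3,:3]
def onplane(c,uv,h):
    K,T=c["intrinsics"],c["world_to_cam"];R=T[:3,:3];C=-R.T@T[:3,3]
    d=np.c_[np.asarray(uv,float),np.ones(len(uv))]@np.linalg.inv(K).T@R
    return (C+d*((h-C[2])/d[:,2])[:,None])[:,:2]
def measure(c,verbose=True):
    P=cloud(c);im=c["image"].astype(int);z=P[...,2]
    reg=(c["range_z"]>0)&(P[...,0]>.3)&(P[...,0]<.85)&(abs(P[...,1])<.35)
    sat=im.max(2)-im.min(2)
    wood=reg&(sat>45)&(im[...,0]>im[...,2]+40)&(abs(z-.035)<.008)&(P[...,0]<.72)
    white=reg&(sat<35)&(im.min(2)>130)&(abs(z-.022)<.007)
    out=[]
    n,l,s,_=cv2.connectedComponentsWithStats(wood.astype(np.uint8));m=l==1+np.argmax(s[1:,4])
    v,u=np.nonzero(m);q=onplane(c,np.c_[u,v],.035)
    rect=cv2.minAreaRect((q*1000).astype(np.float32))
    box=cv2.boxPoints(rect); e=[box[1]-box[0],box[2]-box[1]];L=max(e,key=np.linalg.norm)
    if L[1]<0:L=-L
    ya=np.arctan2(-L[0],L[1])
    print("block",np.round(rect[0],1),np.round(rect[1],1),"yaw",round(ya,4),"z",np.median(z[m]),m.sum())
    n,l,s,_=cv2.connectedComponentsWithStats(white.astype(np.uint8),connectivity=8);f=l==1+np.argmax(s[1:,4])
    v,u=np.nonzero(f);q=onplane(c,np.c_[u,v],.022)*1000
    # fit L: minimise distance to bar areas (centrelines), params corner, yaw
    def loc(p): 
        d=q-p[:2];a=p[2];return np.c_[d[:,0]*np.cos(a)+d[:,1]*np.sin(a),-d[:,0]*np.sin(a)+d[:,1]*np.cos(a)]
    def res(p):
        w=loc(p)
        d1=np.hypot(w[:,0]-6,w[:,1]-np.clip(w[:,1],-12,240));d2=np.hypot(w[:,1]+6,w[:,0]-np.clip(w[:,0],-112,12))
        return np.minimum(d1,d2)
    p0=[q[:,0].max()-10,q[:,1].min()+10,ya*0.3]
    best=min((least_squares(res,[q[:,0].max()-10,q[:,1].min()+10,a],loss="soft_l1",f_scale=4) for a in(-.3,-.1,.1,.3)),key=lambda s:s.cost)
    p=best.x;w=loc(p)
    print("fence",np.round(p[:2],1),"yaw",round(p[2],4),"z",np.median(z[f]),f.sum(),"rms",np.sqrt(np.mean(best.fun**2)),"ext",w.min(0).round(1),w.max(0).round(1))
    d=np.array(rect[0])-p[:2];a=p[2]
    print("block in fence",np.round([d[0]*np.cos(a)+d[1]*np.sin(a),-d[0]*np.sin(a)+d[1]*np.cos(a)],1),"dyaw",round(ya-a,4))
E
python3 - <<'E'
from h import *
for n in("scene","top"): print(n);measure(dict(np.load(n+"0.npz")))
E
```

```text
scene
block [558.8   6. ] [ 93.7 140.8] yaw 0.3787 z 0.03499225766386176 1378
fence [ 666.6 -165.6] yaw 0.0952 z 0.02177624375270453 722 rms 3.8416556980734344 ext [-112.9  -11.9] [ 12.8 238.7]
block in fence [-91.  181.1] dyaw 0.2835
top
block [554.1   5.9] [ 90.5 139.5] yaw 0.3758 z 0.03318561586685076 1522
fence [ 662. -165.] yaw 0.0949 z 0.020102156119805016 513 rms 3.3868406259664696 ext [-110.1  -11.8] [ 11.8 238.3]
block in fence [-91.2 180.3] dyaw 0.2809
```

```bash
cat >>h.py <<'E'
from rig import r,imaging
from scipy.spatial.transform import Rotation as Ro
F=np.array([.6643,-.1653]);A=.095
def W(x,y,z):
    c,s=np.cos(A),np.sin(A);return [F[0]+c*x/1e3-s*y/1e3,F[1]+s*x/1e3+c*y/1e3,z/1e3]
def ori(a): # jaw direction at angle a in the fence frame, tool x down
    a+=A;X=np.array([0,0,-1.]);Y=np.array([np.cos(a),np.sin(a),0]);return Ro.from_matrix(np.c_[X,Y,np.cross(X,Y)]).as_rotvec()
def fp():
    p=r.state()["tool_pos"];d=(p[:2]-F)*1e3;c,s=np.cos(A),np.sin(A)
    return np.round([c*d[0]+s*d[1],-s*d[0]+c*d[1],p[2]*1e3],1)
def rep(t=""):
    s=r.state();print(t,"t",round(s["time_s"],2),"tcp(fence)",fp(),"F",np.round(s["force"],1),"gap",round(s["finger_gap"],2))
def look(n,cams=("top",)):
    for k in cams:
        c=imaging.camera(k);im=c["image"][:,:,::-1]
        cv2.imwrite(f"pics/{n}_{k}.png",cv2.resize(im[100:280,180:420],None,fx=3,fy=3,interpolation=cv2.INTER_CUBIC))
        print(k)
        try: measure(c)
        except Exception as e: print("measure failed",e)
E
python3 - <<'E'
from h import *
for a in(np.pi/2,-np.pi/2,0,np.pi):
    print(round(a,2),[None if (q:=r.inverse_kinematics(W(*p),ori(a))) is None else np.round(q,2).tolist() for p in((-190,184,120),(-190,184,4),(-107,184,4),(-47,292,12),(-47,150,12))])
print(Ro.from_rotvec(r.state()["ee_rot"]).as_matrix().round(2))
E
```

```text
1.57 [[-0.58, 0.31, 0.53, 2.19, -0.24, 0.7, 1.77], [-0.34, 0.52, 0.24, 2.23, -0.29, 0.42, 1.81], [-0.32, 0.6, 0.24, 2.04, -0.27, 0.53, 1.78], [-0.4, 0.64, 0.13, 1.89, -0.13, 0.62, 1.48], [-0.27, 0.66, 0.27, 1.89, -0.28, 0.63, 1.84]]
-1.57 [[-0.98, 0.49, 1.09, 2.21, -0.62, 0.79, -0.96], [-0.54, 0.56, 0.51, 2.25, -0.61, 0.47, -1.02], [-0.47, 0.63, 0.44, 2.05, -0.5, 0.56, -1.15], [-0.71, 0.72, 0.55, 1.91, -0.58, 0.68, -1.28], [-0.5, 0.73, 0.6, 1.91, -0.63, 0.7, -1.0]]
0 [[-0.78, 0.36, 0.78, 2.2, -0.38, 0.72, 0.36], [-0.46, 0.54, 0.4, 2.24, -0.49, 0.44, 0.43], [-0.42, 0.62, 0.37, 2.05, -0.41, 0.54, 0.34], [-0.65, 0.69, 0.47, 1.9, -0.49, 0.66, 0.21], [-0.39, 0.69, 0.44, 1.9, -0.46, 0.66, 0.43]]
3.14 [[-1.07, 0.65, 1.28, 2.21, -0.82, 0.91, -2.32], [-1.0, 1.06, 1.26, 2.27, -1.34, 1.02, -1.92], [-0.94, 1.13, 1.26, 2.08, -1.3, 1.1, -2.05], [-0.17, 0.64, -0.18, 1.87, 0.18, 0.64, 2.78], [-0.84, 1.16, 1.25, 1.93, -1.26, 1.15, -2.09]]
[[-0.    0.23  0.97]
 [-0.    0.97 -0.23]
 [-1.   -0.    0.  ]]
```

```bash
python3 - <<'E'
from h import *
r.movep(W(-190,184,180),ori(np.pi/2)); rep("above")
r.movel(W(-190,184,4),v=.12); rep("down")
print(r.movel(W(-107,184,4),v=.05,stop_force=25)); rep("pushed")
look("a",("top","scene"))
E
```

```text
above t 2.67 tcp(fence) [-189.6  184.7  180.1] F [ 0.7 -0.1  0.4] gap 1.0
down t 4.28 tcp(fence) [-189.5  184.     4.5] F [ 0.3 -0.5  0.9] gap 1.0
False
pushed t 6.09 tcp(fence) [-106.9  183.9    4.1] F [-2.3 -0.6 -1.3] gap 1.0
top
block [602.  -66.4] [32.8 86.8] yaw 1.3721 z 0.03298706271752687 191
fence [ 662.  -165.2] yaw 0.0915 z 0.020146554912663425 339 rms 3.3763573980806734 ext [-110.1  -11.9] [ 11.7 122.4]
block in fence [-50.7 103.9] dyaw 1.2806
scene
block [600.   -1.8] [ 92.9 140.6] yaw 0.0939 z 0.03496599275531408 1407
fence [ 666.6 -165.6] yaw 6.3787 z 0.02171687894038831 718 rms 3.8633557964810503 ext [-112.8  -12. ] [ 12.8 238.6]
block in fence [-50.6 169.4] dyaw -6.2848
```

View pics/a_scene.png

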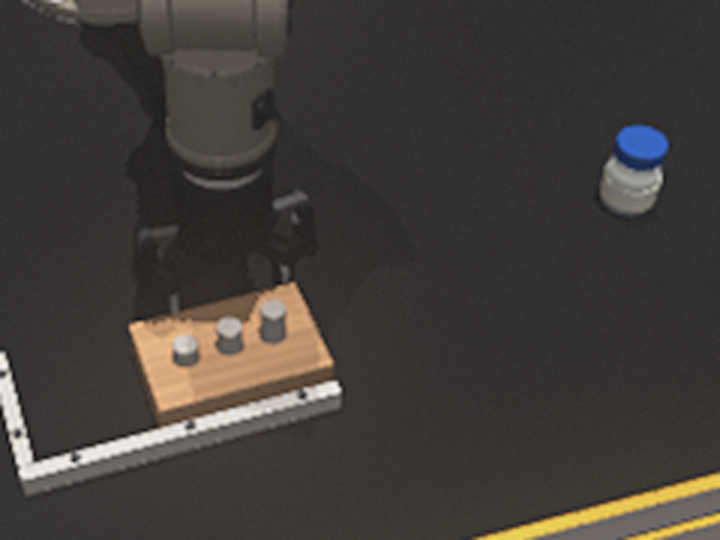

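The scene view shows the block now parallel to the back bar with a gap of about 5 mm. Its cylinders are standing, the block top is at about (230,345) in the crop and the jar has not moved. Next I'll push along y with the fingers shut.

```bash
python3 - <<'E'
from h import *
r.movel(W(-140,184,4),v=.12)
r.movel(W(-140,184,150),v=.2)
r.close_gripper()
r.movep(W(-50,282,150),ori(0))
r.movel(W(-50,282,12),v=.15); rep("down")
print(r.movel(W(-50,157,12),v=.06,stop_force=25)); rep("pushed")
look("b",("scene",))
E
```

```text
down t 10.65 tcp(fence) [-49.3 281.8  12.8] F [-0.2  0.2 -0.4] gap -0.0
False
pushed t 12.88 tcp(fence) [-50.  157.2  12. ] F [-0.6  3.6  1.2] gap -0.0
scene
block [608.4 -93.9] [ 92.8 139.3] yaw 0.0922 z 0.03495106135821257 1438
fence [ 666.6 -165.8] yaw 6.376 z 0.02176211998752583 694 rms 3.827701561013591 ext [-112.8  -12. ] [ 12.8 238.8]
block in fence [-51.3  77. ] dyaw -6.2838
```

View pics/b_scene.png

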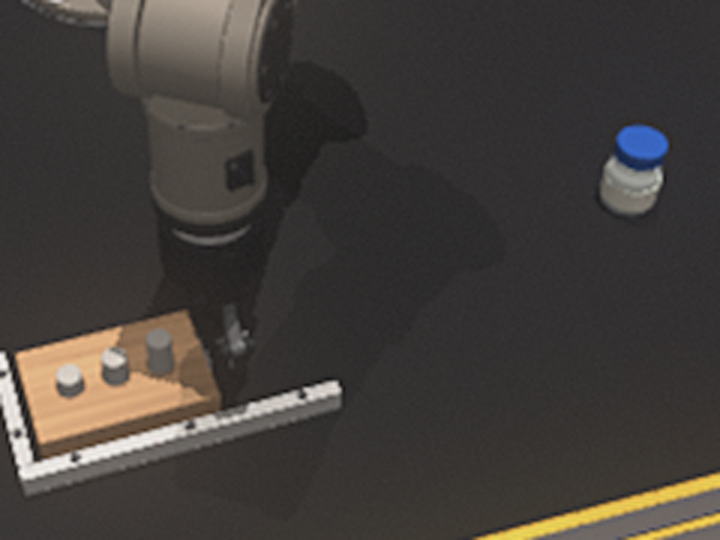

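```bash
python3 - <<'E'
from h import *
r.movel(W(-50,185,12),v=.12)
r.movel(W(-50,185,150),v=.2)
r.ungrasp()
r.movep(W(-140,80,150),ori(np.pi/2))
r.movel(W(-140,80,4),v=.15); rep("down")
print(r.movel(W(-92,80,4),v=.03,stop_force=18)); rep("x seat")
r.movel(W(-140,80,4),v=.12)
r.movel(W(-140,80,150),v=.2)
r.close_gripper()
r.movep(W(-46,185,150),ori(0))
r.movel(W(-46,185,12),v=.15); rep("down")
print(r.movel(W(-46,140,12),v=.03,stop_force=18)); rep("y seat")
r.movel(W(-46,185,12),v=.12)
look("c",("scene",))
E
```

```text
down t 17.41 tcp(fence) [-139.4   79.8    4.7] F [ 1.  -0.3  0.5] gap 1.0
True
x seat t 18.72 tcp(fence) [-101.8   80.1    2.8] F [-0.3  1.  -0.5] gap 1.0
down t 23.26 tcp(fence) [-45.3 184.7  12.9] F [ 0.5 -0.2  0.8] gap -0.0
True
y seat t 24.46 tcp(fence) [-46.4 150.   11.7] F [-0.  -0.4  0.6] gap 0.0
scene
block [ 615.  -100.1] [ 92.6 139.1] yaw 0.0976 z 0.035065798333518784 1601
fence [ 666.8 -165.6] yaw 0.0963 z 0.021909029489072064 574 rms 3.749347504489094 ext [-113.1  -11.9] [ 12.6 169.7]
block in fence [-45.3  70.2] dyaw 0.0013
```

View pics/c_scene.png

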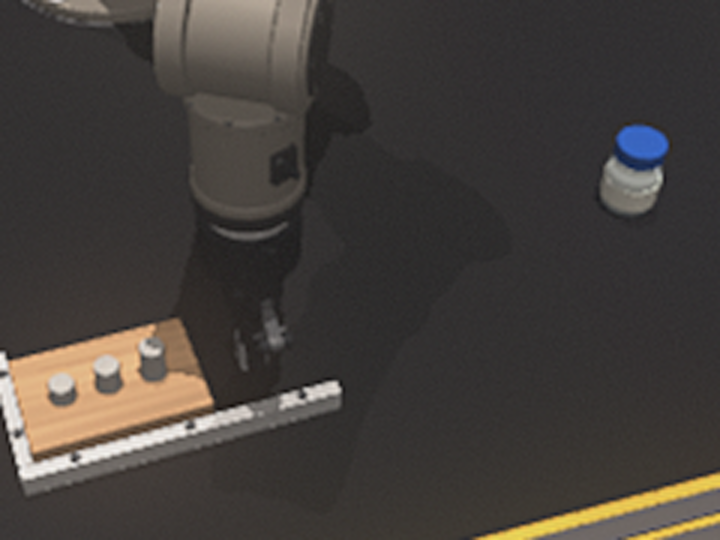

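The block looks seated, measuring (-45.3, 70.2). The y push could have opened a small gap at the back bar, so I'll press once more along x, then back off and check with the hand clear.

```bash
python3 - <<'E'
from h import *
r.movel(W(-46,185,150),v=.2)
r.ungrasp()
r.movep(W(-135,76,150),ori(np.pi/2))
r.movel(W(-135,76,4),v=.15)
print(r.movel(W(-92,76,4),v=.035,stop_force=18)); rep("x seat")
r.movel(W(-140,76,4),v=.12)
r.movel(W(-140,76,150),v=.2)
r.movep(W(-150,300,200),ori(np.pi/2)); rep("clear")
look("d",("scene","top"))
E
```

```text
True
x seat t 30.04 tcp(fence) [-101.7   76.4    2.8] F [ 0.4  0.1 -1. ] gap 1.0
clear t 32.31 tcp(fence) [-150.2  298.5  199.3] F [ 1.  -0.  -0.2] gap 1.01
scene
block [ 615.1 -100. ] [ 93.2 139.1] yaw 0.0953 z 0.034955939945143 1607
fence [ 666.7 -165.7] yaw 0.0958 z 0.02180950678930999 713 rms 3.816597622372216 ext [-113.   -11.8] [ 12.7 238.7]
block in fence [-45.2  70.3] dyaw -0.0005
top
block [610.3 -99.7] [ 90.7 139.8] yaw 0.097 z 0.033049361928493205 1504
fence [ 664.7 -166. ] yaw 0.1068 z 0.020139984611615147 316 rms 2.9095845612364797 ext [-27.9 -10.6] [ 11.9 239.6]
block in fence [-47.   71.7] dyaw -0.0098
```

View pics/d_top.png

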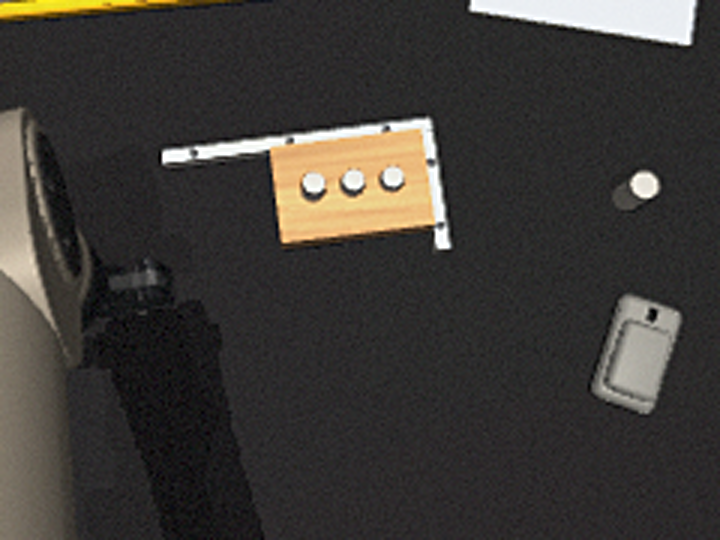

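View pics/d_scene.png

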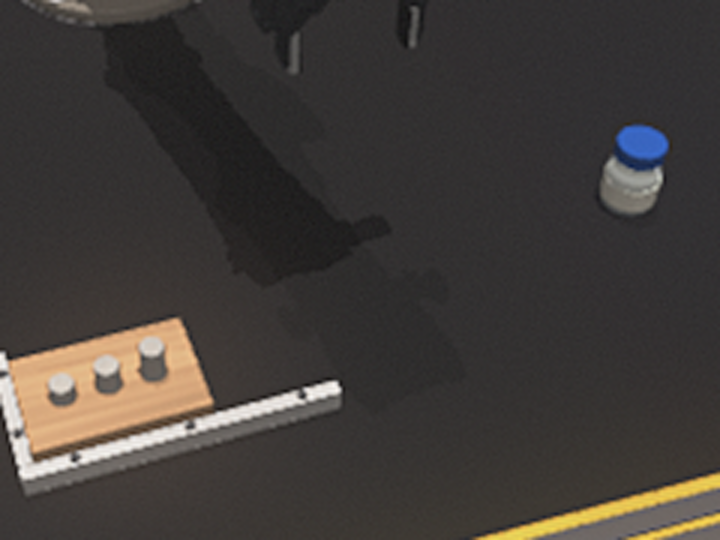

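Both views show the block in the corner with no visible gap, all three cylinders upright, and the stray cylinder, mouse and jar where they were. The final top fit lost part of the side bar: only 28 mm of it was fitted. With the first top fence fit instead, the block is at (-45.3, 69.9), which agrees with the scene camera.

```bash
python3 -c "
from rig import r
print(r.state()['time_s']);r.close_job()"
```

```text
32.4083
the job is handed in; nothing more can be done
```

The block is seated in the corner of the fence, and I handed the job in at 32.4 s with the hand well clear.

**What I did:** I squared the block up by pushing its long side with the open fingers. With the fingers shut, I then slid it along the back bar by its end. To seat it, I pressed it against the back bar, then the side bar, then the back bar again, stopping each press at an 18 N contact.

**Last checks:**
- **Scene camera:** it puts the block centre at (-45.2, 70.3) mm against the target (-45, 70), with a yaw error of about 0.0005 rad.
- **Contact position:** both presses against the back bar stopped at the same place, within 0.1 mm.
- **Other objects:** in the pictures the three cylinders stand upright in the block. The stray cylinder, jar and mouse look unmoved; I judged that by eye and did not measure it.
- **One disagreement:** the final automatic fit from the top camera gave (-47.0, 71.7) mm and 0.01 rad, because it picked up only part of the side bar. Using that camera's first, complete fence fit instead gives (-45.3, 69.9) mm, which agrees with the scene camera.

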